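Sort out the case with the stiff hinge

ROBOT

A 7-joint arm with a two-finger parallel gripper is mounted at the origin on the work surface. World frame = base frame: x ahead of the robot, y to its left, z up, the work surface at z = 0. Lengths are in m, angles in rad, forces in N, time in s.
With the tool pointing down it reaches from about 0.35 to 0.775 m from the base axis. Payload 3.1 kg.
Tool frame: the origin (TCP) lies midway between the tips of the shut fingers; the grasp point (between the pads) lies 19 mm behind it; z points along the fingers, y is the line along which they close (so a half turn about z gives the same grasp; the last joint's range is limited). The gripper opens to 85 mm and grips with 20 to 120 N. Pads are 22 mm wide; open, the fingers measure 114 mm over their backs; the gripper's body (76 mm by 85 mm) begins 54 mm behind the grasp point. The pads swing forward as they close: fully open they stand 13 mm farther back than shut.
Start: joints at [-1.222, 0.311, 0.014, 1.512, -0.004, 1.319, -0.027], TCP at [0.209, 0.509, 0.231] pointing down, gripper open.
Joint ranges: [-2.7, 2.7], [-0.3, 1.91], [-1.27, 1.3], [0.12, 2.57], [-1.44, 4.58], [0.2, 2.03], [-3.05, 3.05]. Speed limits (rad/s): [2.79, 2.79, 3.14, 3.14, 3.14, 3.14, 3.14].

INTERFACE

Orientations are given as a rotation vector (axis times angle).
In Python, from plant import robot gives the robot as it stands. Calls block until the motion is done:
- robot.reach(position, orientation): joint-space move of the TCP to a pose.
- robot.move_linear(position, attitude=None, rate=0.15, contact_N=None): straight line of the TCP; attitude=None keeps the orientation; rate is the mean speed in m/s. With contact_N (N) it stops when the force on the tool has changed by that much, and returns True; else False.
- robot.move_joints(angles): joint-space move.
- robot.set_gripper(opening, newtons=None): opening from 0.0 (shut) to 1.0 (fully open); newtons is the grip in N (None keeps the last); returns when the fingers have stopped.
- robot.sleep(seconds).
- robot.inverse_kinematics(position, orientation): joint angles nearest the present ones, or None.
- robot.get_state(): the state.
- robot.read_camera(name): name is "side" or "top"; returns the picture (400x640x3 uint8, red, green, blue); there is no depth.
- robot.camera_params(name): a dict with "intrinsics" (3x3 intrinsics, pixels), "rvec" (rotation vector, rad) and "tvec" (3), from world to camera coordinates, as OpenCV has them. Camera axes: x right, y down, z forward; pixel columns grow to the right and rows downward; lengths in m; the calibration is good to about 2 mm. A picture is of the moment at which its call begins. camera_params takes no time and is no camera call.
A pose or a line that the arm cannot do raises robot.IKError and nothing moves.
- robot.job_done(): hands the job in; it is judged then, once.
The state is a dict: "t": time; "q": joint angles; "qd": joint speeds; "joint_efforts": joint torques, N m; "position": TCP position; "eef_rot": TCP orientation; "contact_force": force on the tool from outside, world axes, zero at the start; "torque": the same for the moment, N m; "opening": opening from 0.0 (shut) to 1.0 (fully open); "finger_force": force on a finger pad.
Only numpy, scipy, OpenCV 4.12 (cv2) and the standard library are available. Lean on these libraries where they do the work, as an engineer would, in place of code of your own. Each camera call takes 0.05 s, during which the arm holds its last target. There are 200 camera calls.

TASK

Lift the lid of each of the two small steel cases by its tab to find which one has the stiff hinge: a good lid swings freely and drops by itself when let go, the stiff one stays wherever it is left. Leave the good case upright where it stands with its lid thrown right back, and set the stiff one, shut again and right way up, down gently in the middle of the cardboard reject tray. Do not knock the tape roll, jar, carton or screwdriver about.

Things in the scene. Friction and masses are not known exactly. Their poses are not given: they have to be found in the camera images.
- case_a: Loose grey steel case, 90 (x) by 60 (y) by 38 mm high plus a 4 mm flat lid; 0.53 to 0.68 kg in all. The two look alike; exactly one is stiff, which one cannot be seen. Origin: centre of underside, z up; -x is the front with the tab, roughly towards the robot. Hinge line along y at x = +45, z = 38; its 8 mm barrel stands 6 mm out behind. Can be gripped across the 60 mm width.
- lid_a (a joint): Lid angle of case_a, rad: 0 shut, grows as the front rises, 1.57 upright, stop at 1.95. Lid 0.08 kg. A good lid has hardly any friction: let go below 1.5 it falls shut, beyond 1.65 it falls back to the stop. The stiff one needs 0.075 N m more (about 0.7 N at the tab) and stays where it is let go.
- tab_a (a point): Grip point on the steel lifting tab of case_a: a flat bar in the lid's plane, 18 mm wide (along y), 6 thick, 32 long, out from the middle of the lid's front edge. The point is 22 out from that edge: shut, at x = -67, y = 0, z = 41 of the case, 112 from the hinge line. Pinched across its 18 mm width it can turn between the fingers as the lid swings.
- case_b: Loose grey steel case, 90 (x) by 60 (y) by 38 mm high plus a 4 mm flat lid; 0.53 to 0.68 kg in all. The two look alike; exactly one is stiff, which one cannot be seen. Origin: centre of underside, z up; -x is the front with the tab, roughly towards the robot. Hinge line along y at x = +45, z = 38; its 8 mm barrel stands 6 mm out behind. Can be gripped across the 60 mm width.
- lid_b (a joint): Lid angle of case_b, rad: 0 shut, grows as the front rises, 1.57 upright, stop at 1.95. Lid 0.08 kg. A good lid has hardly any friction: let go below 1.5 it falls shut, beyond 1.65 it falls back to the stop. The stiff one needs 0.075 N m more (about 0.7 N at the tab) and stays where it is let go.
- tab_b (a point): Grip point on the steel lifting tab of case_b: a flat bar in the lid's plane, 18 mm wide (along y), 6 thick, 32 long, out from the middle of the lid's front edge. The point is 22 out from that edge: shut, at x = -67, y = 0, z = 41 of the case, 112 from the hinge line. Pinched across its 18 mm width it can turn between the fingers as the lid swings.
- tray: Cardboard reject tray, fixed to the table: shallow open box 200 (its x) by 160 (its y) by 25 high, walls and floor 4 mm. Origin: centre of its underside; inside floor 4 above it; x along its long side.
- tape: Bystander: roll of clear tape, 90 mm diameter, 48 high, standing flat. Origin: centre of its underside.
- jar: Bystander: closed jar, 64 mm diameter, 85 high. Origin: centre of its underside.
- carton: Bystander: closed cardboard carton 70 by 100 by 60 high. Origin: centre of its underside.
- driver: Bystander: screwdriver lying flat, about 200 mm long along its x, tip to +x. Origin: underside, near the middle.
Things that resemble listed ones, but are neither listed nor needed, are in the scene too. Leave any black, pink or purple look-alike of the case_b alone.

How it is judged:
By the outcome, as a careful person would: the job done as asked, in the order asked, and still so for the second after the job is handed in, with the robot touching nothing.
It also fails if it takes over 72 s, if anything falls off the work surface, if the arm or the gripper's body presses on something with over 40 N, if the wrist force passes 120 N, or if a joint passes its speed limit or range.

## Working session

There is one attempt and no reset: what is moved stays moved. The work goes in short steps, each a Python script; the robot and the scene stay as the last script left them, time stands still between calls to the robot, and variables do not carry over. Pictures are saved under pics/ and viewed, at most 10 in all, crops included, and the job is handed in when it is done.

```bash
mkdir -p pics; ls
python3 - <<'E'
from plant import robot
import cv2
for n in("top","side"):
    cv2.imwrite(f"pics/{n}0.png",robot.read_camera(n)[:,:,::-1]); print(robot.camera_params(n))
s=robot.get_state();print(s)
E
```

```text
pics
{'intrinsics': array([[405.32688096,   0.        , 319.50147604],
       [  0.        , 405.32688096, 201.65456938],
       [  0.        ,   0.        ,   1.        ]]), 'rvec': array([ 2.1615444 , -2.12766274,  0.11486505]), 'tvec': array([0.07006474, 0.58003179, 1.01974758])}
{'intrinsics': array([[411.33793822,   0.        , 323.975262  ],
       [  0.        , 411.33793822, 195.0472545 ],
       [  0.        ,   0.        ,   1.        ]]), 'rvec': array([ 2.32308396, -0.28440714,  0.12564361]), 'tvec': array([-0.55247551,  0.17428547,  1.09980889])}
{'t': 0.1, 'q': array([-1.22168684,  0.31165142,  0.01398448,  1.51293149, -0.00440666,
        1.31919454, -0.0271526 ]), 'qd': array([-0.00146175, -0.00287735,  0.00053559, -0.00337973,  0.00107778,
       -0.00093815, -0.00034286]), 'joint_efforts': array([ 7.52628002e-04, -3.80852365e+01,  1.46798305e-01, -2.31239355e+01,
        1.24390359e-02,  8.08496465e-03,  1.91748381e-05]), 'position': array([0.20924234, 0.50792063, 0.23031249]), 'eef_rot': array([-0.60971624, -3.08151146,  0.0033411 ]), 'contact_force': array([ 0.04758219, -0.00544578,  0.11226173]), 'torque': array([-0.04107624,  0.05259255,  0.02195675]), 'finger_force': 0.0, 'opening': 1.000753075326536}
```

View pics/top0.png

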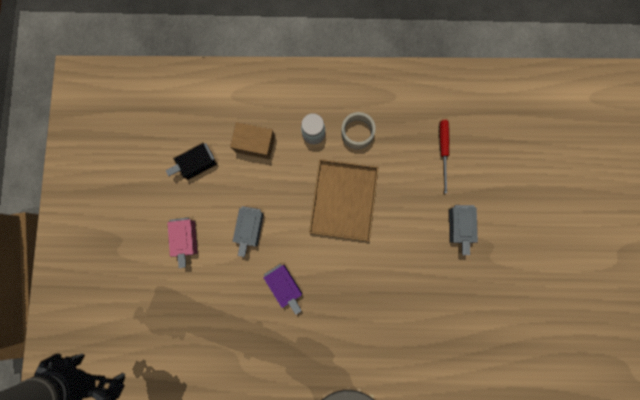

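View pics/side0.png

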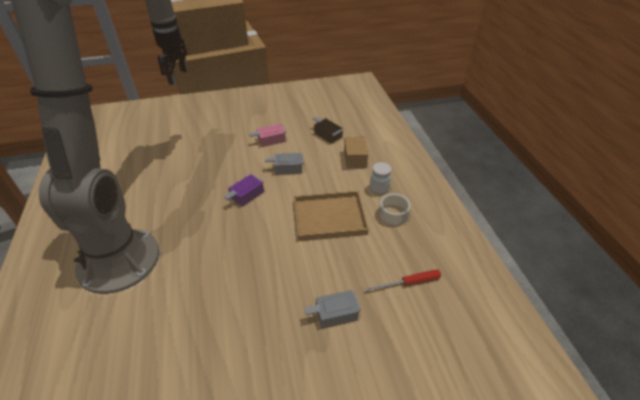

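Grey cases are at top pixels (248,228) and (464,226). The look-alikes are pink (181,240), black (194,162) and purple (283,287), which I'll leave alone. The tray is at (344,202), with the jar, tape and carton behind it. Next is a close crop of both grey cases.

```bash
cat > h.py <<'E'
import numpy as np, cv2
from scipy.spatial.transform import Rotation as R
from plant import robot
def proj(n,P):
    c=robot.camera_params(n)
    return cv2.projectPoints(np.float64(P).reshape(-1,1,3),c['rvec'],c['tvec'],c['intrinsics'],None)[0][:,0]
def ray(n,uv,z):
    c=robot.camera_params(n);M=R.from_rotvec(c['rvec']).as_matrix()
    d=M.T@np.linalg.inv(c['intrinsics'])@[uv[0],uv[1],1];o=-M.T@c['tvec']
    return o+d*(z-o[2])/d[2]
def crop(n,boxes,f,im=None):
    im=robot.read_camera(n)[:,:,::-1] if im is None else im
    return np.hstack([cv2.resize(im[v:v+h,u:u+w],None,fx=f,fy=f,interpolation=cv2.INTER_CUBIC) for u,v,w,h in boxes])
E
python3 - <<'E'
from h import *
t=cv2.imread('pics/top0.png')
a=crop('top',[(225,195,50,70),(440,195,50,70)],8,t)
cv2.imwrite('pics/c1.png',a)
E
```

```text
(no output)
```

View pics/c1.png

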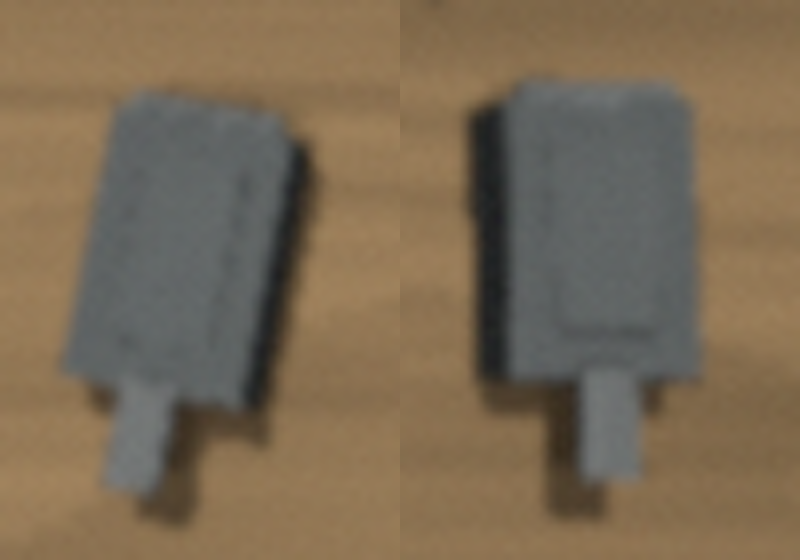

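Both chosen cases are plain grey with steel tabs. In the crop, the left one has lid front corners (65,375) and (245,408) and tab end about (131,491). The right one has lid front corners (505,375) and (700,378) and tab end about (610,479).

Run:
```python
from h import *
def px(c,o): return (c[0]+.5)/8-.5+o[0],(c[1]+.5)/8-.5+o[1]
for nm,o,off,fl,fr,br,bl,te in [("L",(225,195),0,(65,375),(245,408),(285,115),(118,92),(131,491)),("R",(440,195),400,(505,375),(700,378),(690,88),(512,85),(610,479))]:
    P=[ray('top',px((c[0]-off,c[1]),o),z)for c,z in((fl,.042),(fr,.042),(br,.042),(bl,.042),(te,.041))]
    fc=(P[0]+P[1])/2;bc=(P[2]+P[3])/2
    print(nm,np.round(P,4)[:,:2].tolist(),"W",np.linalg.norm(P[0]-P[1]),"L",np.linalg.norm(fc-bc),"tablen",np.linalg.norm((fc-P[4])[:2]))
    for d in (bc-fc,fc-P[4],np.cross(P[0]-P[1],[0,0,-1.])): print("yaw",np.arctan2(d[1],d[0]))
T=[ray('top',c,.025) for c in((319,162),(377,167),(369,242),(311,236))]
print(np.round(T,4)[:,:2].tolist(),np.mean(T,0),[np.linalg.norm(T[i]-T[i-1]) for i in range(4)])
for n,c,z in(("tape",(358,129),.048),("jar",(313,124),.085),("carton",(253,138),.06),("purple",(283,287),.04),("pink",(181,240),.04),("drv tip",(445,193),.01),("drv",(445,122),.02)): print(n,ray('top',c,z).round(3))
```

```text
L [[0.4717, 0.3013], [0.4621, 0.2427], [0.557, 0.2332], [0.5637, 0.2881], [0.435, 0.2786]] W 0.05940523374236928 L 0.09420149809001954 tablen 0.03256074233145261
yaw -0.12094383191472603
yaw -0.20406184705902428
yaw 2.979244408906844
R [[0.481, -0.2624], [0.481, -0.324], [0.574, -0.3238], [0.5742, -0.2669], [0.4486, -0.295]] W 0.06164922115845996 L 0.09312450262480595 tablen 0.032407757368708955
yaw -0.02349958925851017
yaw 0.05527904807565689
yaw -3.140529444677152
[[0.6876, 0.0827], [0.6759, -0.0721], [0.4766, -0.0511], [0.4897, 0.1002]] [0.58241115 0.01491722 0.025     ] [np.float64(0.19865324316611907), np.float64(0.15523995163746457), np.float64(0.2004107465689909), np.float64(0.15190342585542532)]
tape [ 0.773 -0.019  0.048]
jar [0.773 0.098 0.085]
carton [0.742 0.256 0.06 ]
purple [0.359 0.168 0.04 ]
pink [0.473 0.437 0.04 ]
drv tip [ 0.611 -0.255  0.01 ]
drv [ 0.803 -0.256  0.02 ]
```

```bash
cat >> h.py <<'E'
def ori(yaw):  # tool down, closing along case y
    y=np.array([-np.sin(yaw),np.cos(yaw),0]);z=np.array([0,0,-1.])
    return R.from_matrix(np.c_[np.cross(y,z),y,z]).as_rotvec()
L=dict(front=np.array([.467,.272]),yaw=-.15); Rr=dict(front=np.array([.481,-.294]),yaw=0.)
GO=.018 # TCP below grip point
def tcp(c,th,dz=0):
    d=np.array([np.cos(c['yaw']),np.sin(c['yaw'])]);h=c['front']+.09*d
    x=-.115*np.cos(th)+.003*np.sin(th);z=.038+.115*np.sin(th)+.003*np.cos(th)
    return np.r_[h+x*d,z-GO+dz]
def arc(c,a,b,rate=.08):
    for t in np.linspace(a,b,max(2,int(abs(b-a)/.18)+1)+1)[1:]: robot.move_linear(tcp(c,t),rate=rate)
def st(m=''):
    s=robot.get_state();print(m,'t %.2f op %.3f ff %.1f'%(s['t'],s['opening'],s['finger_force']),s['position'].round(3),s['contact_force'].round(2))
def test(c):
    robot.set_gripper(.5,20)
    robot.reach(tcp(c,0,.10),ori(c['yaw'])); st('above')
    robot.move_linear(tcp(c,0),rate=.12,contact_N=8); st('down')
    robot.set_gripper(0); st('grip')
    for a,b in((0,.18),(.18,.36),(.36,.54),(.54,.7)): arc(c,a,b); st(b)
E
python3 - <<'E'
from h import *
test(L)
cv2.imwrite('pics/l1.png',crop('side',[(240,110,100,90)],6))
E
```

```text
above t 1.90 op 0.500 ff 0.0 [0.442 0.278 0.123] [-0.9   0.32  0.02]
down t 2.88 op 0.501 ff 0.0 [0.443 0.276 0.024] [ 0.04 -0.05 -0.1 ]
grip t 3.22 op 0.205 ff 22.1 [0.443 0.277 0.024] [0.37 0.89 3.51]
0.18 t 3.78 op 0.203 ff 21.7 [0.444 0.275 0.043] [-0.76  0.82 -0.48]
0.36 t 4.35 op 0.205 ff 22.0 [0.451 0.274 0.064] [-0.5  -0.04 -0.97]
0.54 t 4.92 op 0.202 ff 22.3 [0.46  0.273 0.082] [-0.08  0.47 -0.45]
0.7 t 5.45 op 0.202 ff 22.6 [0.472 0.271 0.097] [ 0.42 -0.15 -0.59]
```

View pics/l1.png

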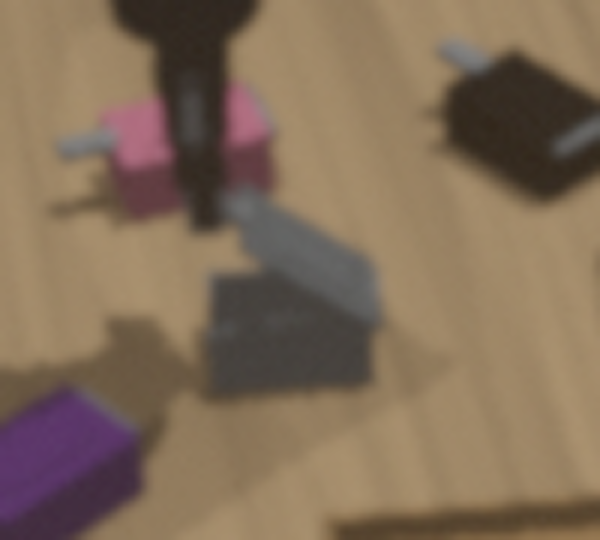

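The left case's lid is open to about 40°, with its tab pinched at crop (240,200), and the case sits flat. Next I release it and re-close to check for the tab.

Run:
```python
from h import *
robot.set_gripper(.5); robot.sleep(.6); st('rel')
cv2.imwrite('pics/l2.png',crop('side',[(240,110,100,90)],6))
robot.set_gripper(.08); st('reclose')
```

```text
rel t 6.47 op 0.502 ff 0.0 [0.471 0.271 0.096] [-0.65  1.13  0.46]
reclose t 6.85 op 0.206 ff 23.1 [0.471 0.271 0.096] [0.69 0.25 0.41]
```

View pics/l2.png

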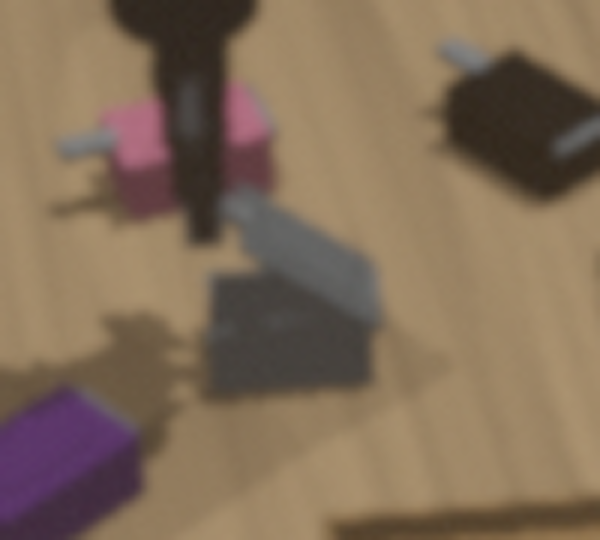

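With the fingers open the lid stayed at 40° (crop 240,200), so the left case is the stiff one. I'll shut it and test the right case.

Run:
```python
from h import *
arc(L,.7,0,.1); robot.move_linear(tcp(L,0,-.0015),rate=.05); st('shut')
robot.set_gripper(.5); robot.move_linear(tcp(L,0,.12),rate=.2)
test(Rr)
robot.set_gripper(.5); robot.sleep(.6); robot.set_gripper(.08); st('reclose')
cv2.imwrite('pics/r1.png',np.hstack([crop('side',[(290,250,90,90)],4),crop('side',[(240,110,90,90)],4)]))
```

```text
shut t 8.50 op 0.207 ff 23.9 [0.443 0.276 0.023] [-1.81  0.39 10.  ]
above t 11.89 op 0.495 ff 0.0 [ 0.457 -0.293  0.123] [-0.25  0.17 -1.07]
down t 12.88 op 0.502 ff 0.0 [ 0.457 -0.295  0.024] [0.23 0.5  0.54]
grip t 13.21 op 0.206 ff 22.5 [ 0.457 -0.294  0.024] [0.1  0.09 3.51]
0.18 t 13.78 op 0.204 ff 22.1 [ 0.458 -0.294  0.044] [ 0.01 -0.17 -1.69]
0.36 t 14.34 op 0.206 ff 22.4 [ 0.465 -0.294  0.064] [-0.42 -0.1  -0.99]
0.54 t 14.91 op 0.201 ff 22.8 [ 0.474 -0.294  0.082] [-1.14 -1.51 -1.78]
0.7 t 15.44 op 0.203 ff 23.1 [ 0.486 -0.294  0.097] [ 1.34 -1.77 -1.57]
reclose t 16.84 op 0.079 ff 0.0 [ 0.485 -0.294  0.096] [-0.3  -0.16 -0.82]
```

View pics/r1.png

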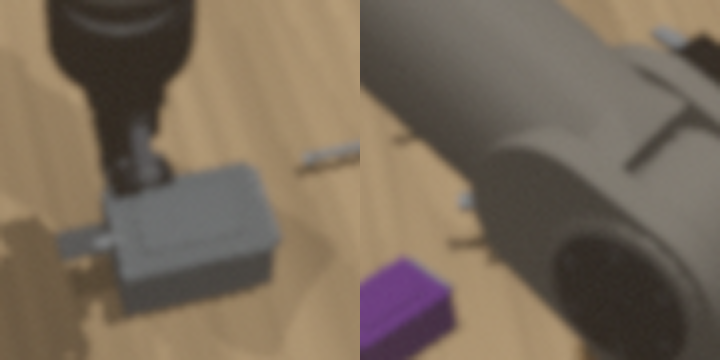

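The right lid fell shut (flat in the left half, tab at crop (85,240)), so that case is good. I'll throw its lid back.

Run:
```python
from h import *
robot.set_gripper(.5); robot.move_linear(tcp(Rr,0,.075),rate=.15)
robot.move_linear(tcp(Rr,0),rate=.12,contact_N=8); robot.set_gripper(0,20); st('grip')
arc(Rr,0,1.8,.1); st('back')
robot.set_gripper(.5); robot.sleep(.3)
p=tcp(Rr,1.8); robot.move_linear(p+[-.01,0,.08],rate=.15); st('up')
robot.reach([.43,-.05,.28],ori(0)); st()
a=np.hstack([crop('side',[(290,240,90,90)],4),crop('side',[(240,110,90,90)],4)])
cv2.imwrite('pics/r2.png',a)
t=robot.read_camera('top')[:,:,::-1];cv2.imwrite('pics/top1.png',t)
cv2.imwrite('pics/c2.png',crop('top',[(225,195,50,70),(440,195,50,70)],8,t))
```

```text
grip t 18.82 op 0.203 ff 22.8 [ 0.457 -0.294  0.024] [-0.84 -0.1   3.38]
back t 22.58 op 0.205 ff 23.4 [ 0.601 -0.295  0.132] [ 0.77 -0.5   2.46]
up t 23.93 op 0.495 ff 0.0 [ 0.59  -0.294  0.211] [ 0.6   0.39 -0.72]
 t 25.08 op 0.501 ff 0.0 [ 0.431 -0.051  0.28 ] [-0.63 -1.07  0.11]
```

View pics/r2.png

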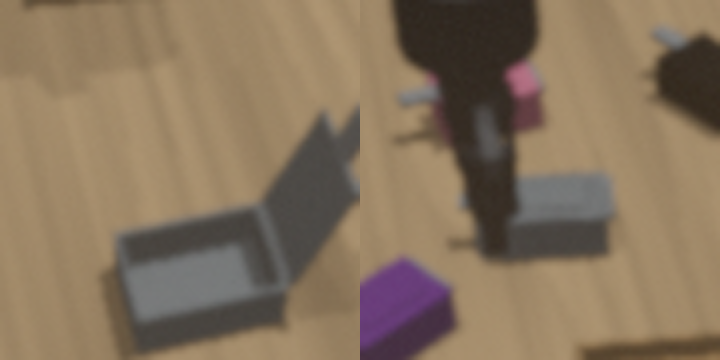

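View pics/c2.png

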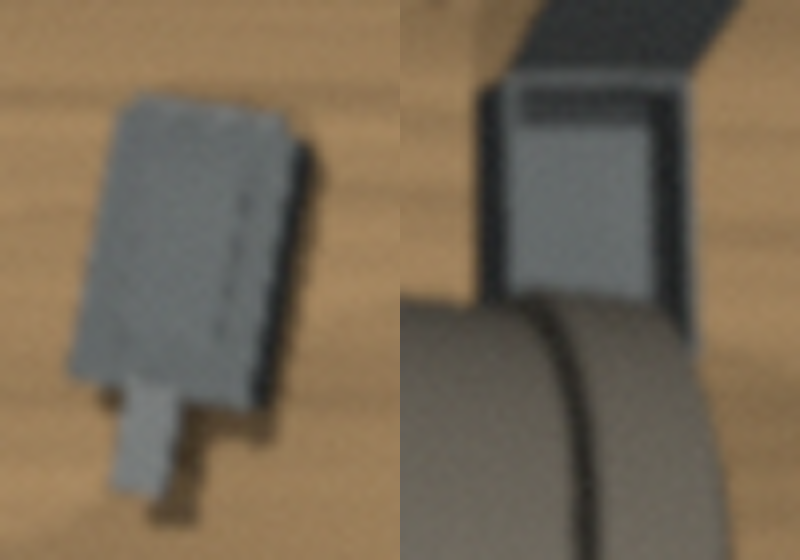

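The good case has its lid right back and stands in place. The stiff case is shut, moved about 1 px (2 mm). Now I pick it up.

Run:
```python
from h import *
c=np.array([.510,.263]);y=-.14
robot.set_gripper(1.0)
robot.reach(np.r_[c,.15],ori(y)); st('above')
print(robot.move_linear(np.r_[c,.05],rate=.15,contact_N=8),robot.move_linear(np.r_[c,.003],rate=.06,contact_N=6)); st('down')
robot.set_gripper(0,50); st('grip')
robot.move_linear(np.r_[c,.03],rate=.06); robot.move_linear(np.r_[c,.10],rate=.12); st('lift')
robot.move_linear([.582,.015,.10],ori(-.1),rate=.15); robot.sleep(.2); st('over')
t=robot.read_camera('top')[:,:,::-1]
cv2.imwrite('pics/o.png',np.hstack([crop('side',[(270,130,110,110)],3.6),crop('top',[(290,145,110,110)],3.6,t)]))
```

```text
above t 27.04 op 0.999 ff 0.0 [0.511 0.261 0.151] [ 1.48 -0.44  0.24]
False False
down t 28.79 op 1.000 ff 0.0 [0.51  0.263 0.003] [-0.97  0.07  0.94]
grip t 29.15 op 0.694 ff 57.0 [0.511 0.265 0.004] [1.08 3.13 2.88]
lift t 30.48 op 0.696 ff 56.1 [0.509 0.263 0.099] [ 0.58 -0.23 -6.76]
over t 32.56 op 0.694 ff 56.1 [0.582 0.016 0.1  ] [-0.37  0.04 -4.52]
```

View pics/o.png

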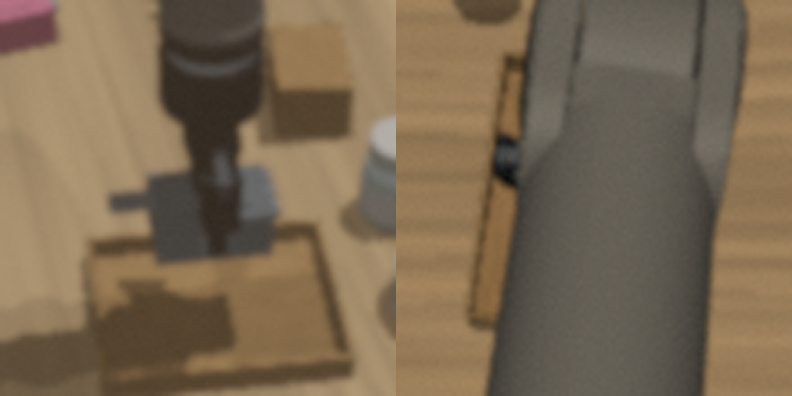

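The case is held level and shut above the tray (side crop 150–275 × 165–262). I'll lower it gently.

Run:
```python
from h import *
robot.move_linear([.585,.015,.03],rate=.1); st()
print(robot.move_linear([.585,.015,.006],rate=.025,contact_N=4)); st('placed')
robot.set_gripper(.95); robot.sleep(.2)
p=robot.get_state()['position']; robot.move_linear([p[0],p[1],.16],rate=.12)
robot.reach([.40,.05,.30],ori(0)); robot.move_joints([-1.222,.311,.014,1.512,-.004,1.319,-.027]); st()
t=robot.read_camera('top')[:,:,::-1]; s=robot.read_camera('side')[:,:,::-1]
cv2.imwrite('pics/f.png',np.vstack([np.hstack([crop('top',[(295,145,100,110)],4,t),crop('side',[(280,170,100,110)],4,s)]),cv2.resize(t[100:330,150:500],(800,526))[:160*1+0] if 0 else np.hstack([cv2.resize(t[90:310,140:500],(400,160)),cv2.resize(s[100:350,200:500],(400,160))])]))
```

```text
t 33.51 op 0.697 ff 56.1 [0.586 0.015 0.031] [ 0.51 -0.13 -5.49]
True
placed t 34.31 op 0.695 ff 57.5 [0.585 0.015 0.008] [-1.3   0.09  7.27]
 t 39.03 op 0.952 ff 0.0 [0.211 0.508 0.231] [-0.99 -0.34  0.26]
```

View pics/f.png

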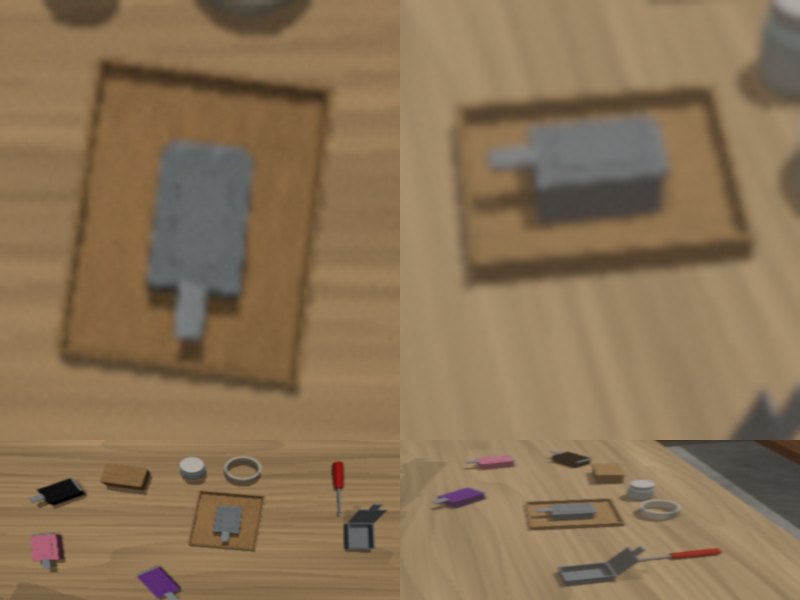

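The stiff case is shut, upright and centred in the tray: crop (200,218) against tray centre (196,226). The good lid is fully back and the bystanders haven't moved.

```bash
python3 -c "
from plant import robot
print(robot.job_done())"
```

```text
the job is handed in; nothing more can be done
None
```

Job handed in at about 39 s on the robot's clock: the stiff case (left) is shut and upright in the middle of the reject tray, and the good case (right) stands where it was with its lid thrown right back.

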